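# Park the loaded bottle carrier in its restraint bay

## Robot

A 7-joint arm with a two-finger parallel gripper is mounted at the origin on the work surface. World frame = base frame: x ahead of the robot, y to its left, z up, the work surface at z = 0. Lengths are in m, angles in rad, forces in N, time in s.
With the tool pointing down it reaches from about 0.425 to 0.875 m from the base axis. Payload 4.7 kg.
Tool frame: the origin (TCP) lies at the very end of the fingers, on their centre line; the grasp point (between the pads) lies 19 mm behind it; z points along the fingers, y is the line along which they close (so a half turn about z gives the same grasp; the last joint's range is limited). The gripper opens to 87 mm and grips with 3 to 60 N. Pads are 19 mm wide; open, the fingers measure 117 mm over their backs; the gripper's body (75 mm by 190 mm) begins 51 mm behind the grasp point.
Start: joints at [1.31, 0.321, -0.07, 1.45, 0.023, 1.371, -0.057], TCP at [0.176, -0.626, 0.198] pointing down, gripper open.
Joint ranges: [-2.86, 2.86], [-0.3, 2.09], [-1.38, 1.24], [0.06, 2.45], [-1.56, 4.7], [0.09, 2.05], [-2.69, 2.69]. Speed limits (rad/s): [2.57, 2.57, 3.14, 3.14, 3.14, 3.14, 3.14].

## Interface

Orientations are given as a rotation vector (axis times angle).
In Python, from bench import ctrl, vision gives the robot as it stands.
- The arm moves only by the tool jog_arm, never from a script. Its argument "increments" is a list of rows, each an object of numbers: "tx", "ty", "tz": the shift along the tool's x, y, z in mm; "wx", "wy", "wz": the turn, a rotation vector about the tool's x, y, z in rad; "gripper": the opening, from 0 (shut) to 1 (fully open). In form: [{"tx": .., "ty": .., "tz": .., "wx": .., "wy": .., "wz": .., "gripper": ..}, ...]. A call has exactly 5 rows; each row is the pose to reach, as a shift and turn from the pose commanded when the call began, along the tool's axes at that moment; what a row does not reach only later rows make up. A row lasts 1/12 s, in which the tool goes at most 41.7 mm and 7.16 degrees, less where a joint would pass 70% of its speed; a pose out of reach is approached as far as the arm can. A call with a gripper value outside its range is refused whole. The fingers move at their own pace and stop on an object; "grip_force" is the grip in N (left out, the last holds). Time passes only in rows, so rows that repeat a pose let the fingers close, or fill a call up. It gives the time, the measured TCP pose, the force, the opening and the grip force at its end, in the units of the state.
- ctrl.get_state(): the state, without advancing time (a new reading comes with each control period).
- vision.get_image(name): name is "side" or "top"; returns a dict with "color" (384x512x3 uint8, blue, green, red), "fx", "fy", "cx", "cy" (pixels), "extrinsics" (4x4, takes a point from world to camera coordinates). Camera axes: x right, y down, z forward; pixel columns grow to the right and rows downward; lengths in m; the calibration is good to about 2 mm. A picture is of the moment at which its call begins. There is no depth.
- ctrl.close_job(): hands the job in; it is judged then, once.
Trained networks look in the newest picture that a camera, given by its name, has taken for a name from the list of things; names that differ only in an ending like _2 or _b are one class to them, and where a whole thing is asked for, a point or a joint stands for the part that bears it (a point fixed in the world has none). Each returns a list of dicts, best first, with "conf" (0 to 1); they miss things now and then, are a little off and sometimes report something else, mostly with a low value. They report only what shows in the picture. A call takes as long as a camera call. They do not tell look-alikes from the thing itself.
- vision.spot_in(camera, thing): "bbox" ([left, top, right, bottom] in pixels, round what is visible of it).
The state is a dict: "time": time; "joint_positions": joint angles; "qd": joint speeds; "joint_torque": joint torques, N m; "position": TCP position; "tool_rot": TCP orientation; "ft_force": force on the tool from outside, world axes, zero at the start; "torque": the same for the moment, N m; "grip_width": opening from 0.0 (shut) to 1.0 (fully open); "grip_force": force on a finger pad.
Only numpy, scipy, OpenCV 4.12 (cv2) and the standard library are available. Lean on these libraries where they do the work, as an engineer would, in place of code of your own. Each camera call takes 0.05 s, during which the arm holds its last target. There are 200 camera calls.

## Task

Put the full two-bottle carrier away: push it low down near its base so that it slides gently along the bench, without rocking, into the steel restraint bay until its back rests fully home and square against the bay's back plate, then push the red swing bar fully shut across the carrier's front. The carrier is only pushed: leave its carrying handle alone and never lift it, and the other things on the bench stay where they are.

Things in the scene. Friction and masses are not known exactly. Their poses are not given: they have to be found in the camera images.
- carrier: Tall, narrow, heavy orange crate with two full bottles fixed in it: 1.6 to 2.2 kg, loose on the bench. Origin: centre of underside, z up. 96 mm along x, 196 mm along y; flat walls on all sides up to 70 mm (push here). Sliding takes 9 to 16 N (friction 0.57 to 0.72). Pushed on a long face (along x) below 55 mm it slides, above 75 mm it may tip. Home, its yaw is the bay's; it starts within 0.25 rad of that.
- carrier_handle (a point): Middle of the carrier's black carrying handle, 221 mm above its origin; the handle is 72 mm long along x, top at 228 mm. Below it: caps to 184 mm, bottle bodies 86 mm across with shoulders sloping in above 125 mm, and a thin rim 100 to 114 mm up in the planes of the walls. Not to be touched.
- bay: Fixed steel bay. Origin: where the carrier's origin lies when home; x points into it (towards the robot's left), y back to the robot. Back plate face at x = 48 mm, 60 mm high; top rail behind it at x = 60, 173 mm high. Side guides 42 mm high, inner faces y = -115 and 115, flaring from x = -45 to y = -132 and 132 at x = -74. No sill. The carrier starts 180-230 mm short of home, at y -10 to 35.
- bar_post (a point): Axis of the vertical post (14 mm thick, 124 mm high) on which the bar swings, at bar height: bay x = -66, y = -138, z = 90 mm, on the side of the bay far from the robot.
- bar (a joint): Red round bar, 12 mm thick, 155 mm long, swinging level 90 mm up about the post. In rad: 0 = shut at its stop, pointing to bay +y across the front of the parked carrier, 12 mm clear of it; at q it points along (-sin q, cos q) in bay x, y. Starts swung out at 1.75 to 2.0 (limit 2.3) and stays where left; about 1 N near its end moves it. To shut it, push on its larger-q side all the way round.
- bar_tip (a point): The free, black rubber end of the swing bar, on its centre line, 155 mm from the post axis.
- tube_rack: Loose bystander; origin at the centre of its underside. Green tube rack with five blue-capped tubes, 100 x 200 mm, 118 mm high, far left.
- tube: Loose bystander; origin at the centre of its underside. Single blue-capped tube standing upright, 35 mm across, 112 mm high, light and easily knocked over; behind the bay's back plate.
- reagent_bottle: Loose bystander; origin at the centre of its underside. White bottle with red cap, 70 mm across, 140 mm high, behind the bay's back plate.
- tip_box: Loose bystander; origin at the centre of its underside. Grey pipette-tip box with clear lid, 85 x 122 mm, 92 mm high, far right.
- blue_box: Loose bystander; origin at the centre of its underside. Clear food-type container with blue lid, 168 x 218 mm, 89 mm high, near right.
- vial_block: Loose bystander; origin at the centre of its underside. Wooden block of white vials, 85 x 190 mm, 42 mm high, near left.
- beaker: Loose bystander; origin at the centre of its underside. Glass beaker, 72 mm across, 95 mm high, left.
There are look-alikes about, which are no part of the job. There is more than one size of the carrier; the job needs the smaller.

How it is judged:
By the outcome, as a careful person would: the job done as asked, in the order asked, and still so for the second after the job is handed in, with the robot touching nothing.
It also fails if it takes over 48 s, if anything falls off the work surface, if the arm or the gripper's body presses on something with over 40 N, if the wrist force passes 120 N, or if a joint passes its speed limit or range.

## Working session

There is one attempt and no reset: what is moved stays moved. The work goes in short steps, Python scripts to look and compute and a tool call to move; the robot and the scene stay as the last step left them, time stands still between calls to the robot, and variables do not carry over. Pictures are saved under pics/ and viewed, at most 10 in all, crops included, and the job is handed in when it is done.

Besides the shell and the picture viewer there is one more tool, called after "Request:" by a JSON object that holds its "method" and its "body", one argument or row to a line. jog_arm: Moves the arm, as the interface text tells. Its arguments: {"type":"object","properties":{"increments":{"type":"array"},"grip_force":{"type":"number"}},"required":["increments"]}

```bash
mkdir -p pics; ls
cat > h.py <<'E'
import numpy as np,cv2
from bench import ctrl,vision
def cam(n):
    d=vision.get_image(n);K=np.array([[d['fx'],0,d['cx']],[0,d['fy'],d['cy']],[0,0,1]]);return d['color'],K,np.array(d['extrinsics'])
def ray(K,E,uv,z):
    R,t=E[:3,:3],E[:3,3];c=-R.T@t;v=R.T@np.linalg.inv(K)@[uv[0],uv[1],1];return c+v*(z-c[2])/v[2]
def proj(K,E,p):
    q=K@(E[:3,:3]@np.asarray(p,float)+E[:3,3]);return q[:2]/q[2]
E
python3 - <<'E'
from h import *
for n in("side","top"):
    im,K,E=cam(n);cv2.imwrite(f"pics/{n}0.png",cv2.resize(im,(800,600)));np.savez(f"{n}.npz",K=K,E=E)
    print(n,K[0,0],K[0,2],K[1,2],(-E[:3,:3].T@E[:3,3]).round(3),E[:3,:3].round(2).tolist())
    for t in["carrier","carrier_handle","bay","bar","bar_post","bar_tip"]:
        print(t,[(np.round(d['bbox']).astype(int).tolist(),round(d['conf'],2)) for d in vision.spot_in(n,t)])
s=ctrl.get_state();print(s)
E
```

```text
pics
side 440.0567219363446 251.4357221314792 188.78712143527432 [0.231 1.177 1.189] [[-0.99, -0.17, 0.01], [-0.11, 0.65, -0.76], [0.12, -0.74, -0.66]]
carrier [([211, 137, 264, 201], 0.85), ([289, 108, 347, 200], 0.73)]
carrier_handle [([208, 139, 263, 199], 0.81), ([288, 109, 352, 200], 0.77)]
bay [([188, 162, 268, 238], 0.82)]
bar [([194, 181, 202, 187], 0.59)]
bar_post [([183, 169, 265, 239], 0.89)]
bar_tip [([193, 163, 197, 192], 0.67), ([185, 220, 197, 249], 0.16)]
top 435.5700117494342 252.73964256791163 194.4426328005529 [ 0.133 -0.028  1.709] [[-0.0, -1.0, 0.0], [-0.98, 0.0, -0.2], [0.2, -0.0, -0.98]]
carrier [([282, 234, 368, 298], 0.87), ([269, 154, 304, 212], 0.65)]
carrier_handle [([271, 152, 304, 210], 0.77), ([285, 229, 369, 298], 0.68)]
bay [([221, 137, 294, 224], 0.69), ([271, 156, 307, 213], 0.47)]
bar [([254, 138, 295, 151], 0.61), ([222, 134, 296, 226], 0.31)]
bar_post [([219, 138, 291, 225], 0.59)]
bar_tip [([255, 135, 293, 156], 0.73)]
{'time': 0.7, 'joint_positions': array([ 1.31010665,  0.320976  , -0.07011173,  1.45049087,  0.02255245,
        1.37079398, -0.05693771]), 'qd': array([-0.00018838,  0.00082541, -0.00124701,  0.00058855,  0.0004335 ,
       -0.00060701,  0.00116364]), 'joint_torque': array([-4.15004233e-04, -4.90948606e+01, -4.03122576e-01, -3.12696612e+01,
       -6.36445172e-02,  3.37661093e-02, -2.26943968e-05]), 'position': array([ 0.17638155, -0.62564103,  0.19840679]), 'tool_rot': array([3.11187680e+00, 4.30239368e-01, 3.56342702e-05]), 'ft_force': array([ 0.20742769,  0.14798012, -0.49426672]), 'torque': array([-0.03626889,  0.01020688, -0.00685749]), 'grip_force': 0.0, 'grip_width': 1.0012343982311733}
```

View pics/side0.png

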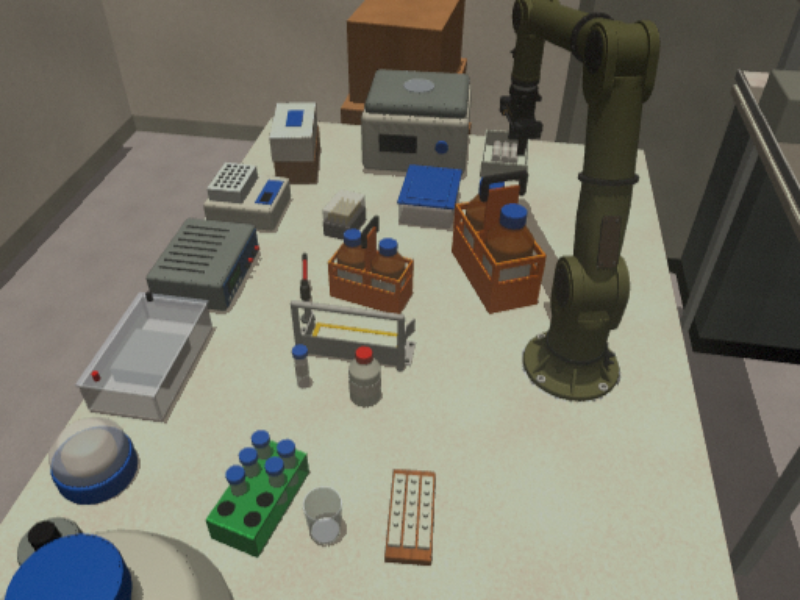

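View pics/top0.png

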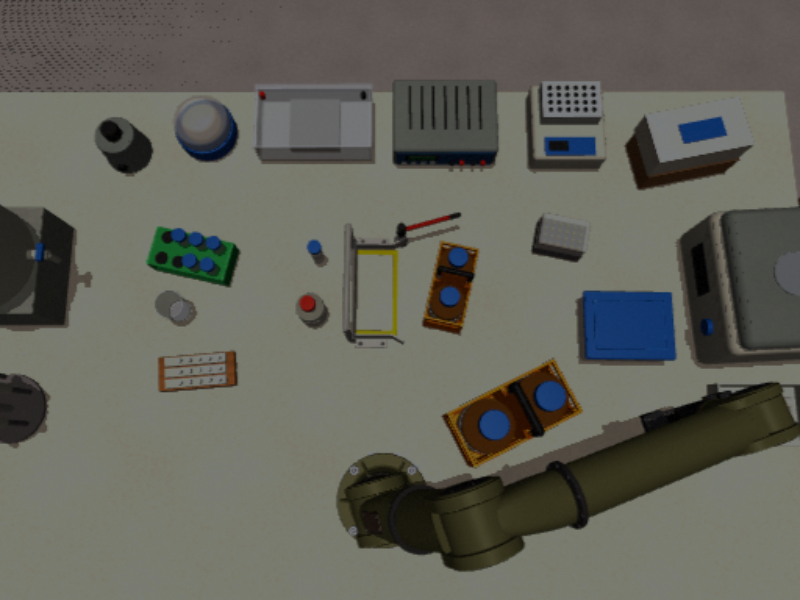

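Run:
```python
from h import *
for n,(a,b,w,h) in {"top":(210,125,112,84+16),"side":(175,130,110,110)}.items():
    im,K,E=cam(n);c=im[b:b+h,a:a+w]
    c=cv2.convertScaleAbs(c,alpha=1.4 if n=="top" else 1.1)
    s=5.4; cv2.imwrite(f"pics/{n}1.png",cv2.resize(c,None,fx=s,fy=s,interpolation=cv2.INTER_CUBIC));print(s)
```

```text
5.4
5.4
```

View pics/top1.png

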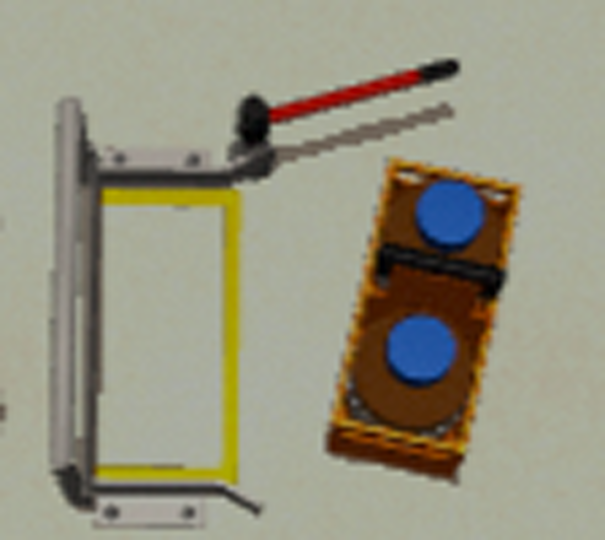

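View pics/side1.png

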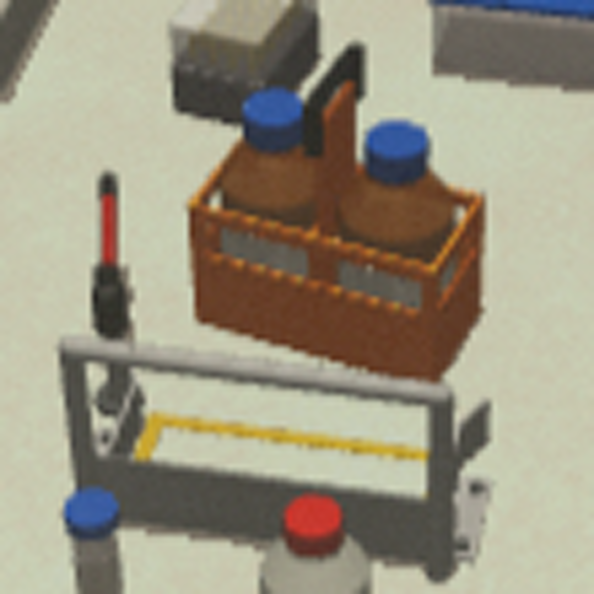

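```bash
cat > m.py <<'E'
from h import *
C={n:(lambda d:(d['K'],d['E']))(np.load(n+'.npz')) for n in("top","side")}
T=lambda x,y,z:ray(*C['top'],(210+(x+.5)/5.4-.5,125+(y+.5)/5.4-.5),z)
S=lambda x,y,z:ray(*C['side'],(175+(x+.5)/5.4-.5,130+(y+.5)/5.4-.5),z)
E
python3 - <<'E'
from m import *
p=lambda n,v:print(n,(v*1000).round(0))
for n,a in dict(rimFL=(390,158,.114),rimFR=(521,185,.114),rimNR=(467,450,.114),rimNL=(335,430,.114),botNL=(328,452,0),botNR=(457,480,0),capF=(450,212,.184),capN=(421,349,.184),hubtop=(254,100,.124),hubmid=(254,116,.09),bartip=(456,67,.09),flareN=(262,512,.042),kneeN=(222,487,.042),guideFin=(170,185,.042),guideNin=(170,485,.042),railF=(68,100,.173),railN=(62,472,.173),plateF=(103,190,.06),plateN=(100,470,.06),yFR=(238,190,0),yNR=(236,482,0),yNL=(100,475,0)).items():p(n,T(*a))
print()
for n,a in dict(rimFL=(193,203,.114),rimNL=(433,270,.114),rimNR=(482,197,.114),botFL=(200,322,0),botNL=(435,380,0),botNR=(480,312,0),capF=(273,103,.184),capN=(398,135,.184),hubtop=(110,270,.124),bartip=(108,180,.09),railF=(65,345,.173),railN=(452,388,.173),yFR=(155,418,0),flareN=(488,403,.042)).items():p(n,S(*a))
E
```

```text
rimFL [ 615. -142.  114.]
rimFR [ 595. -234.  114.]
rimNR [ 406. -191.  114.]
rimNL [ 420. -101.  114.]
botNL [ 424. -101.    0.]
botNR [ 403. -195.    0.]
capF [ 556. -176.  184.]
capN [ 462. -155.  184.]
hubtop [655. -46. 124.]
hubmid [654. -46.  90.]
bartip [ 691. -192.   90.]
flareN [374. -51.  42.]
kneeN [392. -23.  42.]
guideFin [617.  15.  42.]
guideNin [394.  15.  42.]
railF [639.  82. 173.]
railN [382.  83. 173.]
plateF [608.  63.  60.]
plateN [402.  64.  60.]
yFR [625. -35.   0.]
yNR [402. -33.   0.]
yNL [408.  67.   0.]

rimFL [ 616. -144.  114.]
rimNL [431. -99. 114.]
rimNR [ 409. -188.  114.]
botFL [ 617. -142.    0.]
botNL [ 430. -109.    0.]
botNR [ 408. -191.    0.]
capF [ 562. -182.  184.]
capN [ 466. -159.  184.]
hubtop [651. -48. 124.]
bartip [ 694. -190.   90.]
railF [641.  87. 173.]
railN [389.  84. 173.]
yFR [624. -33.   0.]
flareN [382. -46.  42.]
```

The top picture shows the small carrier at about px (452,285) (800-wide picture), yawed about −0.22 rad, and the bay at (375,292). The bar post is at (402,232) with its tip at (460,214), the large look-alike is at (512,412), and the blue box is at (628,325). The side view agrees with this to within about 5 mm.

```bash
cat > g.py <<'E'
from h import *
from scipy.spatial.transform import Rotation as Ro
def goal(x,y,z,ang,tilt):
    """tool x (pre-tilt) at world angle ang, tilted so the hand leans back from it"""
    X=np.array([np.cos(ang),np.sin(ang),0]);Z=np.array([0,0,-1.]);Y=np.cross(Z,X)
    return np.array([x,y,z]),Ro.from_matrix(np.c_[X,Y,Z])*Ro.from_rotvec([0,tilt,0])
def delta(g,s=None):
    s=s or ctrl.get_state();R=Ro.from_rotvec(s['tool_rot'])
    return np.r_[(R.inv().apply(g[0]-s['position'])*1000).round(1),(R.inv()*g[1]).as_rotvec().round(3)].tolist()
E
python3 - <<'E'
from m import *; from g import *
L=lambda u,v,z:print((ray(*C['top'],(u*.64,v*.64),z)*1000).round())
L(585,291,.089);L(585,358,.089);L(540,215,.092);L(545,360,.25);L(447,412,.15);L(580,408,.15)
print(delta(goal(.42,-.50,.36,.9,.2)));print(delta(goal(.489,-.285,.30,1.354,.6)))
E
```

```text
[ 494. -495.   89.]
[ 330. -485.   89.]
[ 687. -393.   92.]
[ 306. -353.  250.]
[ 200. -148.  150.]
[ 208. -450.  150.]
[268.6, -54.8, -161.6, 0.063, 0.194, -0.623]
[393.3, -243.0, -101.6, 0.323, 0.54, -1.045]
```

Request:
{"method": "jog_arm", "body": {
  "increments": [
    {"tx": 20,"ty": 0,"tz": -40,"wx": 0,"wy": 0,"wz": -0.1,"gripper": 1},
    {"tx": 50,"ty": -10,"tz": -70,"wx": 0,"wy": 0,"wz": -0.2,"gripper": 1},
    {"tx": 80,"ty": -20,"tz": -100,"wx": 0,"wy": 0,"wz": -0.3,"gripper": 1},
    {"tx": 115,"ty": -25,"tz": -125,"wx": 0,"wy": 0,"wz": -0.4,"gripper": 1},
    {"tx": 150,"ty": -30,"tz": -145,"wx": 0,"wy": 0,"wz": -0.5,"gripper": 1}
  ]
}}

```text
time: 1.22
position: [0.3073, -0.5584, 0.3427]
tool_rot: [2.904, 1.19, -0.0]
ft_force: [1.2, -0.7, -1.2]
grip_width: 1.001
grip_force: 0.0
```

Run:
```python
from g import *
s=ctrl.get_state();print(s['position'].round(3),s['joint_positions'].round(2),s['ft_force'].round(1));print(delta(goal(.42,-.46,.36,1.1,.3)));print(delta(goal(.489,-.285,.30,1.354,.6)))
```

```text
[ 0.307 -0.558  0.343] [ 1.18  0.28 -0.2   1.23  0.06  1.64  0.19] [ 1.2 -0.7 -1.2]
[149.3, 9.0, -17.5, 0.051, 0.299, -0.32]
[321.3, -67.5, 42.0, 0.175, 0.585, -0.558]
```

Request:
{"method": "jog_arm", "body": {
  "increments": [
    {"tx": 35,"ty": 0,"tz": -5,"wx": 0.01,"wy": 0.06,"wz": -0.06,"gripper": 1},
    {"tx": 70,"ty": 2,"tz": -10,"wx": 0.02,"wy": 0.12,"wz": -0.13,"gripper": 1},
    {"tx": 105,"ty": 5,"tz": -15,"wx": 0.03,"wy": 0.18,"wz": -0.2,"gripper": 1},
    {"tx": 140,"ty": 7,"tz": -18,"wx": 0.04,"wy": 0.24,"wz": -0.26,"gripper": 1},
    {"tx": 175,"ty": 0,"tz": -15,"wx": 0.06,"wy": 0.32,"wz": -0.33,"gripper": 1}
  ]
}}

```text
time: 1.63
position: [0.4346, -0.4349, 0.3571]
tool_rot: [-2.497, -1.553, -0.409]
ft_force: [0.3, 1.4, -0.2]
grip_width: 1.0
grip_force: 0.0
```

Run:
```python
from g import *
s=ctrl.get_state();print(s['position'].round(3),s['joint_positions'].round(2),s['ft_force'].round(1));print(delta(goal(.489,-.285,.25,1.354,.6)))
```

```text
[ 0.435 -0.435  0.357] [ 1.15  0.35 -0.32  1.15 -0.19  1.77  0.35] [ 0.3  1.4 -0.2]
[115.9, -17.3, 152.1, 0.107, 0.273, -0.217]
```

Request:
{"method": "jog_arm", "body": {
  "increments": [
    {"tx": 25,"ty": -4,"tz": 25,"wx": 0.02,"wy": 0.06,"wz": -0.05,"gripper": 1},
    {"tx": 50,"ty": -7,"tz": 52,"wx": 0.04,"wy": 0.12,"wz": -0.1,"gripper": 1},
    {"tx": 72,"ty": -11,"tz": 82,"wx": 0.07,"wy": 0.18,"wz": -0.15,"gripper": 1},
    {"tx": 95,"ty": -14,"tz": 115,"wx": 0.09,"wy": 0.23,"wz": -0.19,"gripper": 1},
    {"tx": 116,"ty": -17,"tz": 150,"wx": 0.107,"wy": 0.273,"wz": -0.217,"gripper": 1}
  ]
}}

```text
time: 2.05
position: [0.4871, -0.2866, 0.249]
tool_rot: [-2.101, -1.68, -0.647]
ft_force: [0.4, -0.1, -0.2]
grip_width: 1.003
grip_force: 0.0
```

Run:
```python
from g import *
s=ctrl.get_state();print(s['position'].round(3),s['joint_positions'].round(2),s['ft_force'].round(1));print(delta(goal(.488,-.270,.026,1.354,.6)))
```

```text
[ 0.487 -0.287  0.249] [ 1.13  0.4  -0.43  1.41 -0.36  1.66  0.51] [ 0.4 -0.1 -0.2]
[-112.5, -1.9, 193.2, -0.001, -0.001, -0.005]
```

Request:
{"method": "jog_arm", "body": {
  "increments": [
    {"tx": -18,"ty": 0,"tz": 30,"gripper": 1},
    {"tx": -36,"ty": 0,"tz": 62,"gripper": 1},
    {"tx": -55,"ty": -1,"tz": 95,"gripper": 1},
    {"tx": -73,"ty": -1,"tz": 125,"gripper": 1},
    {"tx": -90,"ty": -1,"tz": 154,"gripper": 1}
  ]
}}

```text
validation failed for argument at $.in...
```

Request:
{"method": "jog_arm", "body": {
  "increments": [
    {"tx": -7,"ty": 0,"tz": 12,"gripper": 1},
    {"tx": -14,"ty": 0,"tz": 24,"gripper": 1},
    {"tx": -20,"ty": -1,"tz": 34,"gripper": 1},
    {"tx": -23,"ty": -1,"tz": 39,"gripper": 1},
    {"tx": -23,"ty": -1,"tz": 39,"gripper": 1}
  ]
}}

```text
validation failed for argument at $.in...
```

Run:
```python
from m import *;from g import *
s=ctrl.get_state();print(s['position'].round(4),s['joint_positions'].round(2),s['ft_force'].round(1));print(delta(goal(.498,-.224,.026,1.354,.6)))
a=cam("top")[0][120:220,210:330];b=cam("side")[0][110:210,195:315]
cv2.imwrite("pics/c2.png",cv2.resize(np.vstack([a,b]),None,fx=3,fy=3,interpolation=cv2.INTER_CUBIC))
```

```text
[ 0.4871 -0.2866  0.249 ] [ 1.13  0.4  -0.43  1.41 -0.36  1.66  0.51] [ 0.4 -0.1 -0.2]
[-73.7, -2.2, 219.8, -0.001, -0.001, -0.005]
```

View pics/c2.png

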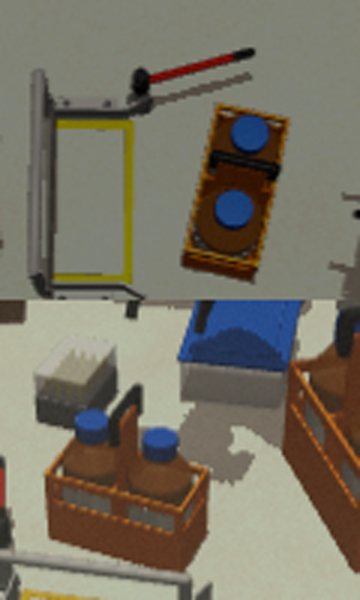

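Both moves were refused because rows need all the fields. The picture shows the arm still above and to the right of the carrier, with nothing disturbed.

Request:
{"method": "jog_arm", "body": {
  "increments": [
    {"tx": -18,"ty": 0,"tz": 30,"wx": 0,"wy": 0,"wz": 0,"gripper": 1},
    {"tx": -36,"ty": 0,"tz": 62,"wx": 0,"wy": 0,"wz": 0,"gripper": 1},
    {"tx": -55,"ty": -1,"tz": 95,"wx": 0,"wy": 0,"wz": 0,"gripper": 1},
    {"tx": -73,"ty": -1,"tz": 125,"wx": 0,"wy": 0,"wz": 0,"gripper": 1},
    {"tx": -90,"ty": -1,"tz": 154,"wx": 0,"wy": 0,"wz": 0,"gripper": 1}
  ]
}}

```text
time: 2.57
position: [0.4872, -0.2754, 0.0704]
tool_rot: [-2.104, -1.68, -0.644]
ft_force: [0.7, -0.3, -0.6]
grip_width: 0.997
grip_force: 0.0
```

Request:
{"method": "jog_arm", "body": {
  "increments": [
    {"tx": -7,"ty": 0,"tz": 12,"wx": 0,"wy": 0,"wz": 0,"gripper": 1},
    {"tx": -14,"ty": 0,"tz": 24,"wx": 0,"wy": 0,"wz": 0,"gripper": 1},
    {"tx": -20,"ty": -1,"tz": 34,"wx": 0,"wy": 0,"wz": 0,"gripper": 1},
    {"tx": -23,"ty": -1,"tz": 39,"wx": 0,"wy": 0,"wz": 0,"gripper": 1},
    {"tx": -23,"ty": -1,"tz": 39,"wx": 0,"wy": 0,"wz": 0,"gripper": 1}
  ]
}}

```text
time: 2.98
position: [0.487, -0.2714, 0.0263]
tool_rot: [-2.102, -1.679, -0.645]
ft_force: [-1.1, 0.7, 0.4]
grip_width: 1.002
grip_force: 0.0
```

Run:
```python
from g import *
s=ctrl.get_state();print(s['position'].round(4),s['joint_positions'].round(2),s['ft_force'].round(1));print(delta(goal(.498,-.224,.026,1.354,.6)))
```

```text
[ 0.487  -0.2714  0.0263] [ 1.11  0.58 -0.41  1.64 -0.31  1.29  0.64] [-1.1  0.7  0.4]
[40.0, 0.4, 27.7, -0.002, 0.0, -0.006]
```

Request:
{"method": "jog_arm", "body": {
  "increments": [
    {"tx": 8,"ty": 0,"tz": 5.5,"wx": 0,"wy": 0,"wz": 0,"gripper": 1},
    {"tx": 16,"ty": 0,"tz": 11,"wx": 0,"wy": 0,"wz": 0,"gripper": 1},
    {"tx": 24,"ty": 0,"tz": 16.5,"wx": 0,"wy": 0,"wz": 0,"gripper": 1},
    {"tx": 30,"ty": 0,"tz": 20.7,"wx": 0,"wy": 0,"wz": 0,"gripper": 1},
    {"tx": 34,"ty": 0,"tz": 23.5,"wx": 0,"wy": 0,"wz": 0,"gripper": 1}
  ]
}}

```text
time: 3.4
position: [0.4967, -0.2288, 0.027]
tool_rot: [-2.1, -1.682, -0.645]
ft_force: [-0.2, 0.2, -0.2]
grip_width: 1.001
grip_force: 0.0
```

Request:
{"method": "jog_arm", "body": {
  "increments": [
    {"tx": 2,"ty": 0,"tz": 1.4,"wx": 0,"wy": 0,"wz": 0,"gripper": 1},
    {"tx": 4,"ty": 0,"tz": 2.8,"wx": 0,"wy": 0,"wz": 0,"gripper": 1},
    {"tx": 6,"ty": 0,"tz": 4.2,"wx": 0,"wy": 0,"wz": 0,"gripper": 1},
    {"tx": 8,"ty": 0,"tz": 5.6,"wx": 0,"wy": 0,"wz": 0,"gripper": 1},
    {"tx": 10,"ty": 0,"tz": 7,"wx": 0,"wy": 0,"wz": 0,"gripper": 1}
  ]
}}

```text
time: 3.82
position: [0.4987, -0.2191, 0.0261]
tool_rot: [-2.102, -1.679, -0.645]
ft_force: [0.2, -0.4, -0.2]
grip_width: 1.001
grip_force: 0.0
```

Run:
```python
from g import *
s=ctrl.get_state();print(s['position'].round(4),s['joint_positions'].round(2),s['ft_force'].round(1),s['torque'].round(2));print(delta(goal(.498,-.224,.026,1.354,.6)))
for n in("top","side"):
    cam(n);print([np.round(d['bbox'],1).tolist() for d in vision.spot_in(n,"carrier")])
```

```text
[ 0.4987 -0.2191  0.0261] [ 1.07  0.53 -0.44  1.72 -0.34  1.23  0.6 ] [ 0.2 -0.4 -0.2] [-0.68  0.08 -0.03]
[-4.1, 0.4, -2.7, -0.002, 0.001, -0.007]
[[285.4, 240.3, 336.8, 290.0], [268.8, 156.2, 304.8, 211.4], [341.4, 133.6, 377.1, 167.4]]
[[290.2, 108.3, 349.5, 200.8], [211.5, 136.8, 265.1, 199.9], [191.7, 158.1, 203.1, 189.0]]
```

Request:
{"method": "jog_arm", "body": {
  "increments": [
    {"tx": 1.5,"ty": 0,"tz": 1,"wx": 0,"wy": 0,"wz": 0,"gripper": 1},
    {"tx": 3,"ty": 0,"tz": 2,"wx": 0,"wy": 0,"wz": 0,"gripper": 1},
    {"tx": 5,"ty": 0,"tz": 3.4,"wx": 0,"wy": 0,"wz": 0,"gripper": 1},
    {"tx": 7,"ty": 0,"tz": 4.8,"wx": 0,"wy": 0,"wz": 0,"gripper": 1},
    {"tx": 9,"ty": 0,"tz": 6.2,"wx": 0,"wy": 0,"wz": 0,"gripper": 1}
  ]
}}

```text
time: 4.43
position: [0.5011, -0.2083, 0.026]
tool_rot: [-2.102, -1.68, -0.645]
ft_force: [-2.0, -3.2, 1.7]
grip_width: 1.001
grip_force: 2.6
```

Run:
```python
from g import *
s=ctrl.get_state();print(s['position'].round(4),s['ft_force'].round(1),s['torque'].round(2))
im=cam("side")[0];print([np.round(d['bbox'],1).tolist() for d in vision.spot_in("side","carrier")])
t=cam("top")[0];print([np.round(d['bbox'],1).tolist() for d in vision.spot_in("top","carrier")])
a=t[120:220,210:330];b=im[110:210,195:315]
cv2.imwrite("pics/c3.png",cv2.resize(np.hstack([a,b]),None,fx=3.3,fy=3.3,interpolation=cv2.INTER_CUBIC))
```

```text
[ 0.5011 -0.2083  0.026 ] [-2.  -3.2  1.7] [-1.42  0.32 -0.11]
[[211.0, 139.8, 265.5, 199.2], [288.0, 107.1, 347.6, 198.6]]
[[286.2, 241.3, 334.9, 285.6], [218.3, 134.7, 295.2, 221.3], [373.2, 186.9, 430.5, 232.8]]
```

View pics/c3.png

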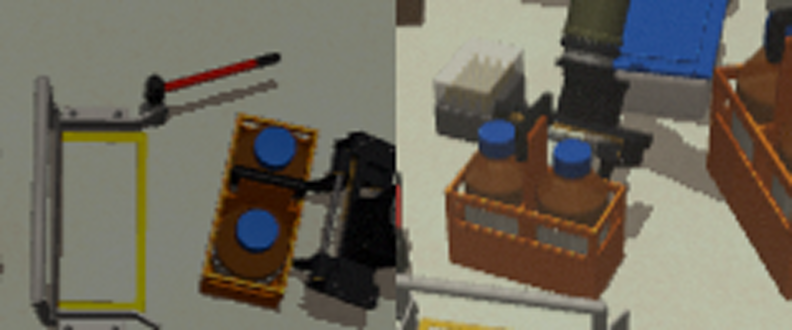

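The side and top crops show the gripper's near finger just touching the carrier's right face low down (px (305,265) in the crop), well clear of the handle and bottles. Next I push on and turn it square.

```bash
cat > path.py <<'E'
from g import *
def carr(cx,cy,ang,z=.026):
    p=np.array([np.cos(ang),np.sin(ang)]);t=np.array([cx,cy])-p*.0558;return goal(t[0],t[1],z,ang,.6)
E
python3 - <<'E'
from path import *
s=ctrl.get_state();tr=Ro.from_rotvec(s['tool_rot'])
for k in (5,10,15):
    f=k/15;g=carr(.513-.001*f,-.154+.08*f,1.354+.217*f)
    print(delta(g,s)); s=dict(position=g[0],tool_rot=g[1].as_rotvec())
E
```

```text
[21.7, -2.2, 14.9, 0.039, 0.001, -0.066]
[21.9, -0.1, 15.0, 0.041, 0.0, -0.06]
[22.1, 1.8, 15.1, 0.041, 0.0, -0.06]
```

Request:
{"method": "jog_arm", "body": {
  "increments": [
    {"tx": 4,"ty": -0.5,"tz": 2.8,"wx": 0.008,"wy": 0,"wz": -0.012,"gripper": 1},
    {"tx": 8.5,"ty": -1,"tz": 5.8,"wx": 0.016,"wy": 0,"wz": -0.024,"gripper": 1},
    {"tx": 13,"ty": -1.5,"tz": 8.9,"wx": 0.024,"wy": 0,"wz": -0.037,"gripper": 1},
    {"tx": 17.5,"ty": -2,"tz": 12,"wx": 0.032,"wy": 0,"wz": -0.05,"gripper": 1},
    {"tx": 22,"ty": -2,"tz": 15,"wx": 0.04,"wy": 0,"wz": -0.063,"gripper": 1}
  ]
}}

```text
time: 5.05
position: [0.5063, -0.1894, 0.0258]
tool_rot: [-2.043, -1.753, -0.623]
ft_force: [1.0, -12.2, 0.7]
grip_width: 1.0
grip_force: 6.2
```

Request:
{"method": "jog_arm", "body": {
  "increments": [
    {"tx": 4.4,"ty": 0,"tz": 3,"wx": 0.008,"wy": 0,"wz": -0.012,"gripper": 1},
    {"tx": 8.8,"ty": 0,"tz": 6,"wx": 0.016,"wy": 0,"wz": -0.024,"gripper": 1},
    {"tx": 13.2,"ty": 0,"tz": 9,"wx": 0.024,"wy": 0,"wz": -0.036,"gripper": 1},
    {"tx": 17.6,"ty": 0,"tz": 12,"wx": 0.032,"wy": 0,"wz": -0.048,"gripper": 1},
    {"tx": 22,"ty": 0,"tz": 15,"wx": 0.04,"wy": 0,"wz": -0.06,"gripper": 1}
  ]
}}

```text
time: 5.47
position: [0.5105, -0.1629, 0.0258]
tool_rot: [-1.97, -1.818, -0.601]
ft_force: [0.0, -13.5, 1.2]
grip_width: 0.999
grip_force: 6.4
```

Run:
```python
from m import *;from path import *
s=ctrl.get_state();print(s['position'].round(4),s['joint_positions'].round(2),s['ft_force'].round(1),s['torque'].round(2));print(delta(carr(.512,-.074,1.571)))
t=cam("top")[0];b=cam("side")[0]
cv2.imwrite("pics/c4.png",cv2.resize(np.hstack([t[120:220,210:330],b[125:225,180:300]]),None,fx=3.3,fy=3.3,interpolation=cv2.INTER_CUBIC))
```

```text
[ 0.5105 -0.1629  0.0258] [ 1.    0.53 -0.48  1.73 -0.31  1.22  0.61] [  0.  -13.5   1.2] [-2.81 -0.01 -0.5 ]
[27.6, -1.1, 18.2, 0.048, 0.01, -0.066]
```

View pics/c4.png

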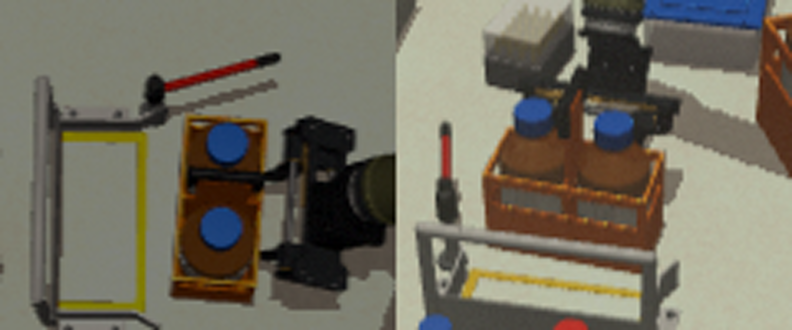

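The crop shows the carrier nearly square (left rim edge from (187,118) to (175,290), about 0.07 rad). Both fingers are on its face, and it lines up with the bay.

Request:
{"method": "jog_arm", "body": {
  "increments": [
    {"tx": 4.4,"ty": 0,"tz": 3,"wx": 0.01,"wy": 0,"wz": -0.013,"gripper": 1},
    {"tx": 8.8,"ty": 0,"tz": 6,"wx": 0.02,"wy": 0,"wz": -0.026,"gripper": 1},
    {"tx": 13.2,"ty": 0,"tz": 9,"wx": 0.03,"wy": 0,"wz": -0.04,"gripper": 1},
    {"tx": 17.6,"ty": -0.5,"tz": 12,"wx": 0.04,"wy": 0.005,"wz": -0.053,"gripper": 1},
    {"tx": 22,"ty": -0.5,"tz": 15,"wx": 0.047,"wy": 0.01,"wz": -0.065,"gripper": 1}
  ]
}}

```text
time: 5.98
position: [0.5127, -0.1357, 0.0259]
tool_rot: [-1.88, -1.88, -0.583]
ft_force: [0.9, -13.2, 1.4]
grip_width: 1.0
grip_force: 6.5
```

Run:
```python
from path import *
s=ctrl.get_state();print(s['position'].round(4),s['ft_force'].round(1))
print(delta(carr(.511,-.010,1.571)));print(delta(carr(.511,.019,1.571)))
```

```text
[ 0.5127 -0.1357  0.0259] [  0.9 -13.2   1.4]
[57.8, -1.7, 39.4, 0.002, -0.0, 0.0]
[81.7, -1.7, 55.7, 0.002, -0.0, 0.0]
```

Request:
{"method": "jog_arm", "body": {
  "increments": [
    {"tx": 4.4,"ty": 0,"tz": 3,"wx": 0,"wy": 0,"wz": 0,"gripper": 1},
    {"tx": 8.8,"ty": 0,"tz": 6,"wx": 0,"wy": 0,"wz": 0,"gripper": 1},
    {"tx": 13.2,"ty": 0,"tz": 9,"wx": 0,"wy": 0,"wz": 0,"gripper": 1},
    {"tx": 17.6,"ty": 0,"tz": 12,"wx": 0,"wy": 0,"wz": 0,"gripper": 1},
    {"tx": 22,"ty": 0,"tz": 15,"wx": 0,"wy": 0,"wz": 0,"gripper": 1}
  ]
}}

```text
time: 6.4
position: [0.5119, -0.1097, 0.0259]
tool_rot: [-1.88, -1.88, -0.582]
ft_force: [0.3, -13.8, 0.8]
grip_width: 1.001
grip_force: 6.7
```

Request:
{"method": "jog_arm", "body": {
  "increments": [
    {"tx": 4.4,"ty": 0,"tz": 3,"wx": 0,"wy": 0,"wz": 0,"gripper": 1},
    {"tx": 8.8,"ty": 0,"tz": 6,"wx": 0,"wy": 0,"wz": 0,"gripper": 1},
    {"tx": 13.2,"ty": 0,"tz": 9,"wx": 0,"wy": 0,"wz": 0,"gripper": 1},
    {"tx": 17.6,"ty": 0,"tz": 12,"wx": 0,"wy": 0,"wz": 0,"gripper": 1},
    {"tx": 22,"ty": 0,"tz": 15,"wx": 0,"wy": 0,"wz": 0,"gripper": 1}
  ]
}}

```text
time: 6.82
position: [0.5116, -0.0826, 0.0259]
tool_rot: [-1.879, -1.879, -0.582]
ft_force: [0.3, -12.7, 0.5]
grip_width: 0.998
grip_force: 6.3
```

Run:
```python
from path import *
s=ctrl.get_state();print(s['position'].round(4),s['ft_force'].round(1),s['joint_positions'].round(2))
print(delta(carr(.511,.019,1.571)))
t=cam("top")[0];b=cam("side")[0]
cv2.imwrite("pics/c5.png",cv2.resize(np.hstack([t[120:220,200:320],b[140:240,170:290]]),None,fx=3.3,fy=3.3,interpolation=cv2.INTER_CUBIC))
```

```text
[ 0.5116 -0.0826  0.0259] [  0.3 -12.7   0.5] [ 0.93  0.5  -0.54  1.8  -0.32  1.18  0.58]
[37.8, -0.5, 25.8, 0.0, -0.0, 0.0]
```

View pics/c5.png

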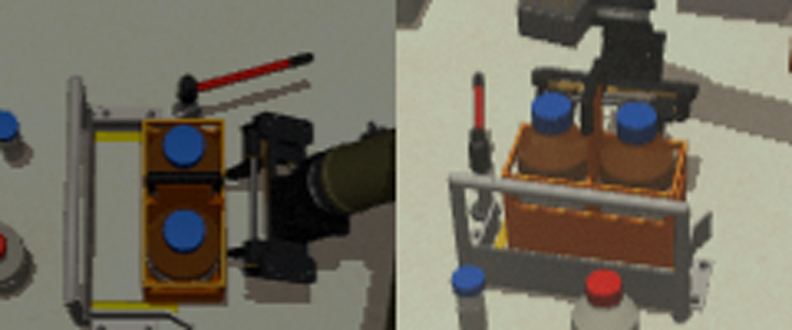

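The carrier is square and between the guides (rim from (143,120) to (143,292) in the crop), with about 45 mm to go.

Request:
{"method": "jog_arm", "body": {
  "increments": [
    {"tx": 4.4,"ty": 0,"tz": 3,"wx": 0,"wy": 0,"wz": 0,"gripper": 1},
    {"tx": 8.8,"ty": 0,"tz": 6,"wx": 0,"wy": 0,"wz": 0,"gripper": 1},
    {"tx": 13.2,"ty": 0,"tz": 9,"wx": 0,"wy": 0,"wz": 0,"gripper": 1},
    {"tx": 17.6,"ty": 0,"tz": 12,"wx": 0,"wy": 0,"wz": 0,"gripper": 1},
    {"tx": 22,"ty": 0,"tz": 15,"wx": 0,"wy": 0,"wz": 0,"gripper": 1}
  ]
}}

```text
time: 7.33
position: [0.5112, -0.0554, 0.026]
tool_rot: [-1.878, -1.879, -0.582]
ft_force: [0.3, -11.4, -1.3]
grip_width: 1.002
grip_force: 5.9
```

Request:
{"method": "jog_arm", "body": {
  "increments": [
    {"tx": 2.5,"ty": 0,"tz": 1.7,"wx": 0,"wy": 0,"wz": 0,"gripper": 1},
    {"tx": 5,"ty": 0,"tz": 3.4,"wx": 0,"wy": 0,"wz": 0,"gripper": 1},
    {"tx": 7,"ty": 0,"tz": 4.8,"wx": 0,"wy": 0,"wz": 0,"gripper": 1},
    {"tx": 8.5,"ty": 0,"tz": 5.8,"wx": 0,"wy": 0,"wz": 0,"gripper": 1},
    {"tx": 10,"ty": 0,"tz": 6.8,"wx": 0,"wy": 0,"wz": 0,"gripper": 1}
  ]
}}

```text
time: 7.75
position: [0.511, -0.043, 0.0261]
tool_rot: [-1.877, -1.879, -0.582]
ft_force: [0.3, -12.0, -0.6]
grip_width: 1.0
grip_force: 5.8
```

Request:
{"method": "jog_arm", "body": {
  "increments": [
    {"tx": 1,"ty": 0,"tz": 0.7,"wx": 0,"wy": 0,"wz": 0,"gripper": 1},
    {"tx": 2,"ty": 0,"tz": 1.4,"wx": 0,"wy": 0,"wz": 0,"gripper": 1},
    {"tx": 3,"ty": 0,"tz": 2,"wx": 0,"wy": 0,"wz": 0,"gripper": 1},
    {"tx": 4,"ty": 0,"tz": 2.7,"wx": 0,"wy": 0,"wz": 0,"gripper": 1},
    {"tx": 4.5,"ty": 0,"tz": 3.1,"wx": 0,"wy": 0,"wz": 0,"gripper": 1}
  ]
}}

```text
time: 8.17
position: [0.5109, -0.0374, 0.0261]
tool_rot: [-1.877, -1.879, -0.582]
ft_force: [0.5, -11.5, -1.8]
grip_width: 1.004
grip_force: 5.7
```

Request:
{"method": "jog_arm", "body": {
  "increments": [
    {"tx": 0.7,"ty": 0,"tz": 0.5,"wx": 0,"wy": 0,"wz": 0,"gripper": 1},
    {"tx": 1.4,"ty": 0,"tz": 1,"wx": 0,"wy": 0,"wz": 0,"gripper": 1},
    {"tx": 2.1,"ty": 0,"tz": 1.4,"wx": 0,"wy": 0,"wz": 0,"gripper": 1},
    {"tx": 2.8,"ty": 0,"tz": 1.9,"wx": 0,"wy": 0,"wz": 0,"gripper": 1},
    {"tx": 3.4,"ty": 0,"tz": 2.3,"wx": 0,"wy": 0,"wz": 0,"gripper": 1}
  ]
}}

```text
time: 8.58
position: [0.5109, -0.0335, 0.0261]
tool_rot: [-1.877, -1.879, -0.582]
ft_force: [0.2, -11.8, -1.7]
grip_width: 0.999
grip_force: 5.7
```

Request:
{"method": "jog_arm", "body": {
  "increments": [
    {"tx": 0.7,"ty": 0,"tz": 0.5,"wx": 0,"wy": 0,"wz": 0,"gripper": 1},
    {"tx": 1.4,"ty": 0,"tz": 1,"wx": 0,"wy": 0,"wz": 0,"gripper": 1},
    {"tx": 2.1,"ty": 0,"tz": 1.4,"wx": 0,"wy": 0,"wz": 0,"gripper": 1},
    {"tx": 2.8,"ty": 0,"tz": 1.9,"wx": 0,"wy": 0,"wz": 0,"gripper": 1},
    {"tx": 3.4,"ty": 0,"tz": 2.3,"wx": 0,"wy": 0,"wz": 0,"gripper": 1}
  ]
}}

```text
time: 9.0
position: [0.5109, -0.0292, 0.0261]
tool_rot: [-1.877, -1.879, -0.582]
ft_force: [-0.4, -11.5, -2.4]
grip_width: 1.001
grip_force: 5.6
```

Request:
{"method": "jog_arm", "body": {
  "increments": [
    {"tx": 0.5,"ty": 0,"tz": 0.35,"wx": 0,"wy": 0,"wz": 0,"gripper": 1},
    {"tx": 1,"ty": 0,"tz": 0.7,"wx": 0,"wy": 0,"wz": 0,"gripper": 1},
    {"tx": 1.5,"ty": 0,"tz": 1,"wx": 0,"wy": 0,"wz": 0,"gripper": 1},
    {"tx": 2,"ty": 0,"tz": 1.4,"wx": 0,"wy": 0,"wz": 0,"gripper": 1},
    {"tx": 2.5,"ty": 0,"tz": 1.7,"wx": 0,"wy": 0,"wz": 0,"gripper": 1}
  ]
}}

```text
time: 9.42
position: [0.5108, -0.0262, 0.0261]
tool_rot: [-1.877, -1.879, -0.582]
ft_force: [-0.4, -10.9, -2.0]
grip_width: 0.995
grip_force: 5.5
```

Run:
```python
from path import *
s=ctrl.get_state();print(s['position'].round(4),s['ft_force'].round(1),s['torque'].round(2))
t=cam("top")[0];b=cam("side")[0]
cv2.imwrite("pics/c6.png",cv2.resize(np.hstack([t[120:220,200:320],b[140:240,170:290]]),None,fx=3.3,fy=3.3,interpolation=cv2.INTER_CUBIC))
```

```text
[ 0.5108 -0.0262  0.0261] [ -0.4 -10.9  -2. ] [-3.02 -0.14  0.02]
```

View pics/c6.png

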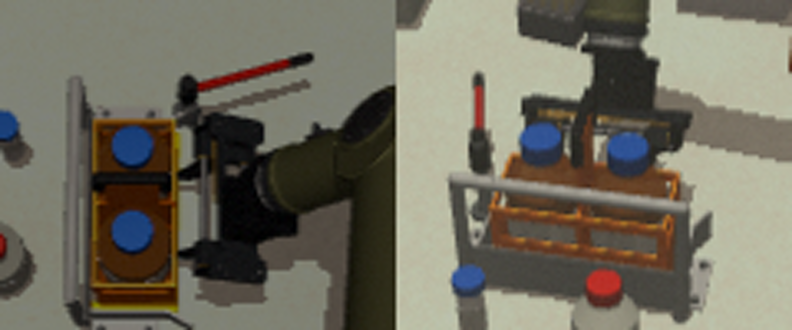

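The carrier's rim is at crop x≈93, a few mm short of the back plate, and still square.

Request:
{"method": "jog_arm", "body": {
  "increments": [
    {"tx": 0.5,"ty": 0,"tz": 0.35,"wx": 0,"wy": 0,"wz": 0,"gripper": 1},
    {"tx": 1,"ty": 0,"tz": 0.7,"wx": 0,"wy": 0,"wz": 0,"gripper": 1},
    {"tx": 1.5,"ty": 0,"tz": 1,"wx": 0,"wy": 0,"wz": 0,"gripper": 1},
    {"tx": 2,"ty": 0,"tz": 1.4,"wx": 0,"wy": 0,"wz": 0,"gripper": 1},
    {"tx": 2.5,"ty": 0,"tz": 1.7,"wx": 0,"wy": 0,"wz": 0,"gripper": 1}
  ]
}}

```text
time: 9.93
position: [0.5108, -0.0232, 0.0262]
tool_rot: [-1.877, -1.879, -0.582]
ft_force: [-0.3, -10.9, -1.6]
grip_width: 1.001
grip_force: 5.5
```

Request:
{"method": "jog_arm", "body": {
  "increments": [
    {"tx": 0.5,"ty": 0,"tz": 0.35,"wx": 0,"wy": 0,"wz": 0,"gripper": 1},
    {"tx": 1,"ty": 0,"tz": 0.7,"wx": 0,"wy": 0,"wz": 0,"gripper": 1},
    {"tx": 1.5,"ty": 0,"tz": 1,"wx": 0,"wy": 0,"wz": 0,"gripper": 1},
    {"tx": 2,"ty": 0,"tz": 1.4,"wx": 0,"wy": 0,"wz": 0,"gripper": 1},
    {"tx": 2.5,"ty": 0,"tz": 1.7,"wx": 0,"wy": 0,"wz": 0,"gripper": 1}
  ]
}}

```text
time: 10.35
position: [0.5108, -0.0216, 0.026]
tool_rot: [-1.878, -1.879, -0.58]
ft_force: [-1.0, -15.3, -0.7]
grip_width: 1.0
grip_force: 7.7
```

Request:
{"method": "jog_arm", "body": {
  "increments": [
    {"tx": 0.4,"ty": 0,"tz": 0.3,"wx": 0,"wy": 0,"wz": 0,"gripper": 1},
    {"tx": 0.8,"ty": 0,"tz": 0.6,"wx": 0,"wy": 0,"wz": 0,"gripper": 1},
    {"tx": 1.2,"ty": 0,"tz": 0.9,"wx": 0,"wy": 0,"wz": 0,"gripper": 1},
    {"tx": 1.6,"ty": 0,"tz": 1.1,"wx": 0,"wy": 0,"wz": 0,"gripper": 1},
    {"tx": 1.6,"ty": 0,"tz": 1.1,"wx": 0,"wy": 0,"wz": 0,"gripper": 1}
  ]
}}

```text
time: 10.77
position: [0.5107, -0.0214, 0.0259]
tool_rot: [-1.881, -1.88, -0.579]
ft_force: [-3.1, -18.1, 1.7]
grip_width: 1.001
grip_force: 8.8
```

Request:
{"method": "jog_arm", "body": {
  "increments": [
    {"tx": 0.5,"ty": 0,"tz": 0.35,"wx": 0,"wy": 0,"wz": 0,"gripper": 1},
    {"tx": 1,"ty": 0,"tz": 0.7,"wx": 0,"wy": 0,"wz": 0,"gripper": 1},
    {"tx": 1.7,"ty": 0,"tz": 1.2,"wx": 0,"wy": 0,"wz": 0,"gripper": 1},
    {"tx": 2.4,"ty": 0,"tz": 1.7,"wx": 0,"wy": 0,"wz": 0,"gripper": 1},
    {"tx": 2.4,"ty": 0,"tz": 1.7,"wx": 0,"wy": 0,"wz": 0,"gripper": 1}
  ]
}}

```text
time: 11.18
position: [0.5106, -0.0212, 0.0258]
tool_rot: [-1.884, -1.88, -0.577]
ft_force: [-4.5, -23.4, 4.2]
grip_width: 1.006
grip_force: 11.7
```

Run:
```python
from path import *
s=ctrl.get_state();print(s['position'].round(4),s['ft_force'].round(1),s['torque'].round(2),s['joint_positions'].round(2))
print(delta(goal(.511,-.09,.026,1.571,.6)))
```

```text
[ 0.5106 -0.0212  0.0258] [ -4.5 -23.4   4.2] [-4.28  0.89  0.61] [ 0.88  0.45 -0.58  1.88 -0.36  1.11  0.53]
[-56.9, 0.5, -38.8, 0.0, 0.005, -0.002]
```

It is home: 23 N and no further motion. Now I back off.

Request:
{"method": "jog_arm", "body": {
  "increments": [
    {"tx": -5,"ty": 0,"tz": -3.4,"wx": 0,"wy": 0,"wz": 0,"gripper": 1},
    {"tx": -15,"ty": 0,"tz": -10,"wx": 0,"wy": 0,"wz": 0,"gripper": 1},
    {"tx": -35,"ty": 0,"tz": -24,"wx": 0,"wy": 0,"wz": 0,"gripper": 0.5},
    {"tx": -60,"ty": 0,"tz": -41,"wx": 0,"wy": 0,"wz": 0,"gripper": 0},
    {"tx": -85,"ty": 0,"tz": -58,"wx": 0,"wy": 0,"wz": 0,"gripper": 0}
  ]
}}

```text
time: 11.6
position: [0.51, -0.1117, 0.0268]
tool_rot: [-1.862, -1.877, -0.585]
ft_force: [0.6, -0.7, -0.7]
grip_width: 0.853
grip_force: 0.0
```

Run:
```python
from m import *;from path import *
s=ctrl.get_state();print(s['position'].round(4),s['ft_force'].round(1),s['torque'].round(2))
print(delta(goal(.55,-.20,.22,1.571,.6)));
g=goal(.71,-.165,.22,1.571,.6);print(delta(g,dict(position=goal(.55,-.20,.22,1.571,.6)[0],tool_rot=g[1].as_rotvec())))
t=cam("top")[0];b=cam("side")[0]
for n in("top","side"):print([(np.round(d['bbox'],1).tolist(),round(d['conf'],2)) for d in vision.spot_in(n,"bar_tip")])
cv2.imwrite("pics/c7.png",cv2.resize(np.hstack([t[120:220,200:320],b[140:240,170:290]]),None,fx=3.3,fy=3.3,interpolation=cv2.INTER_CUBIC))
```

```text
[ 0.51   -0.1117  0.0268] [ 0.6 -0.7 -0.7] [-0.72 -0.1  -0.03]
[38.5, 38.5, -209.2, -0.008, -0.012, 0.005]
[28.9, 160.0, 19.7, 0.0, 0.0, 0.0]
[]
[([193.1, 161.7, 196.7, 194.0], 0.65)]
```

View pics/c7.png

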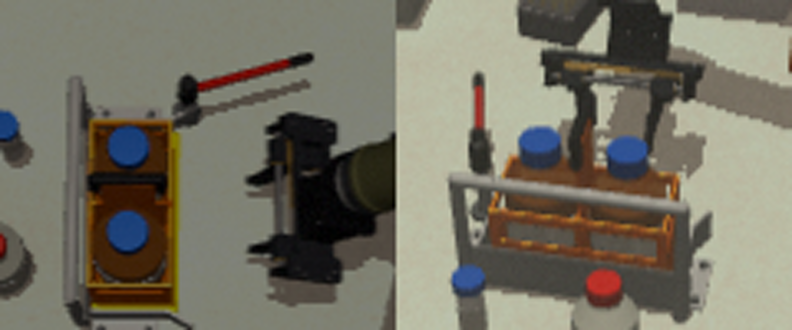

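The crop shows the carrier square against the back plate (rim at x≈88), with the gripper clear. Next I check for a camera/TCP bias using the visible fingertips.

Run:
```python
from m import *;from path import *
for u,v in((248,182),(233,268)):print((ray(*C['top'],(200+u/3.3,120+v/3.3),.027)*1000).round())
s=ctrl.get_state();R=Ro.from_rotvec(s['tool_rot'])
for yy in(-.045,.045):
  p=s['position']+R.apply([0,yy,0]);q=proj(*C['top'],p);print(p.round(3),((q-[200,120])*3.3).round(),((proj(*C['side'],p)-[170,140])*3.3+[396,0]).round())
```

```text
[ 553. -120.   27.]
[ 448. -101.   27.]
[ 0.465 -0.112  0.027] [242. 254.] [648. 176.]
[ 0.555 -0.112  0.026] [241. 181.] [575. 168.]
```

Request:
{"method": "jog_arm", "body": {
  "increments": [
    {"tx": 0,"ty": 5,"tz": -38,"wx": 0,"wy": 0,"wz": 0,"gripper": 0},
    {"tx": 5,"ty": 10,"tz": -78,"wx": 0,"wy": 0,"wz": 0,"gripper": 0},
    {"tx": 14,"ty": 18,"tz": -118,"wx": 0,"wy": 0,"wz": 0,"gripper": 0},
    {"tx": 24,"ty": 26,"tz": -156,"wx": 0,"wy": 0,"wz": 0,"gripper": 0},
    {"tx": 35,"ty": 34,"tz": -192,"wx": 0,"wy": 0,"wz": 0,"gripper": 0}
  ]
}}

```text
time: 12.22
position: [0.5455, -0.1918, 0.2059]
tool_rot: [-1.863, -1.877, -0.585]
ft_force: [0.9, -0.1, -0.5]
grip_width: 0.296
grip_force: 0.0
```

Run:
```python
from path import *
s=ctrl.get_state();print(s['position'].round(4),s['joint_positions'].round(2))
print(delta(goal(.73,-.155,.20,1.571,.6)))
```

```text
[ 0.5455 -0.1918  0.2059] [ 0.97  0.48 -0.5   1.41 -0.3   1.61  0.53]
[25.8, 184.9, 24.6, -0.008, -0.012, 0.005]
```

Request:
{"method": "jog_arm", "body": {
  "increments": [
    {"tx": 5,"ty": 38,"tz": 2,"wx": 0,"wy": 0,"wz": 0,"gripper": 0},
    {"tx": 10,"ty": 76,"tz": 8,"wx": 0,"wy": 0,"wz": 0,"gripper": 0},
    {"tx": 16,"ty": 114,"tz": 14,"wx": 0,"wy": 0,"wz": 0,"gripper": 0},
    {"tx": 22,"ty": 152,"tz": 20,"wx": 0,"wy": 0,"wz": 0,"gripper": 0},
    {"tx": 26,"ty": 185,"tz": 25,"wx": -0.008,"wy": -0.012,"wz": 0.005,"gripper": 0}
  ]
}}

```text
time: 12.63
position: [0.7318, -0.1526, 0.1968]
tool_rot: [-1.877, -1.879, -0.582]
ft_force: [0.2, -1.0, -0.0]
grip_width: 0.011
grip_force: 0.0
```

Run:
```python
from path import *
s=ctrl.get_state();print(s['position'].round(4),s['joint_positions'].round(2))
print(delta(goal(.73,-.155,.072,1.571,.6)))
```

```text
[ 0.7318 -0.1526  0.1968] [ 0.69  0.79 -0.49  0.96 -0.23  1.64  0.3 ]
[-72.6, -1.7, 101.5, -0.001, -0.002, 0.0]
```

Request:
{"method": "jog_arm", "body": {
  "increments": [
    {"tx": -18,"ty": 0,"tz": 25,"wx": 0,"wy": 0,"wz": 0,"gripper": 0},
    {"tx": -36,"ty": 0,"tz": 51,"wx": 0,"wy": 0,"wz": 0,"gripper": 0},
    {"tx": -53,"ty": 0,"tz": 75,"wx": 0,"wy": 0,"wz": 0,"gripper": 0},
    {"tx": -67,"ty": 0,"tz": 94,"wx": 0,"wy": 0,"wz": 0,"gripper": 0},
    {"tx": -73,"ty": 0,"tz": 102,"wx": 0,"wy": 0,"wz": 0,"gripper": 0}
  ]
}}

```text
time: 13.05
position: [0.7277, -0.156, 0.0674]
tool_rot: [-1.876, -1.875, -0.576]
ft_force: [-0.6, -0.5, -0.7]
grip_width: 0.009
grip_force: 0.0
```

```bash
cat > bar.py <<'E'
from path import *
P=np.array([.653,-.044])
def barg(q,r,d,z=.074):
    u=np.array([-np.cos(q),-np.sin(q)]);n=np.array([np.sin(q),-np.cos(q)]);t=P+r*u+d*n;return goal(t[0],t[1],z,1.571,.6)
def rows(gs):
    s=ctrl.get_state()
    for g in gs:print(g[0].round(3)[:2],delta(g,s))
E
python3 - <<'E'
from bar import *
s=ctrl.get_state();print(s['position'].round(4),s['joint_positions'].round(2))
rows([barg(q,.12,.022) for q in(1.75,1.6,1.5,1.4,1.3,1.2,1.1,1.0)])
t=cam("top")[0];b=cam("side")[0]
cv2.imwrite("pics/c8.png",cv2.resize(np.hstack([t[120:220,200:320],b[110:210,160:280]]),None,fx=3.3,fy=3.3,interpolation=cv2.INTER_CUBIC))
E
```

```text
[ 0.7277 -0.156   0.0674] [ 0.7   0.87 -0.47  1.09 -0.21  1.46  0.39]
[ 0.696 -0.158] [1.9, -31.7, -6.5, -0.006, -0.002, -0.003]
[ 0.678 -0.163] [-2.4, -49.3, -9.3, -0.006, -0.002, -0.003]
[ 0.666 -0.165] [-4.1, -61.3, -10.3, -0.006, -0.002, -0.003]
[ 0.654 -0.166] [-4.7, -73.5, -10.7, -0.006, -0.002, -0.003]
[ 0.642 -0.166] [-4.3, -85.7, -10.3, -0.006, -0.002, -0.003]
[ 0.63  -0.164] [-3.0, -97.7, -9.3, -0.006, -0.002, -0.003]
[ 0.618 -0.161] [-0.6, -109.6, -7.6, -0.006, -0.002, -0.003]
[ 0.607 -0.157] [2.7, -121.1, -5.2, -0.006, -0.002, -0.003]
```

View pics/c8.png

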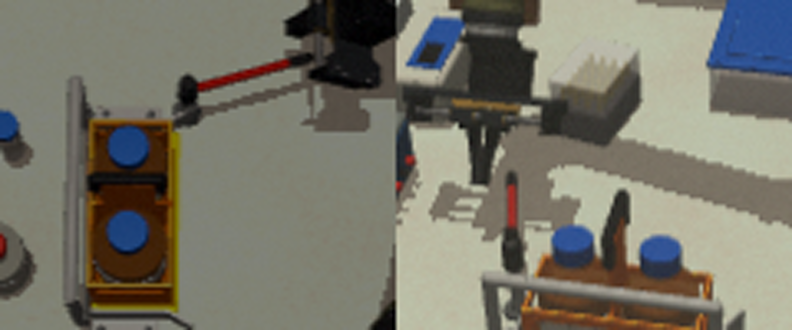

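The picture shows the closed fingers at (482,183) in the side crop, on the far (larger-q) side of the bar's tip at (510,178). I start swinging the bar.

Request:
{"method": "jog_arm", "body": {
  "increments": [
    {"tx": 0,"ty": -10,"tz": -4,"wx": 0,"wy": 0,"wz": 0,"gripper": 0},
    {"tx": 0,"ty": -20,"tz": -6,"wx": 0,"wy": 0,"wz": 0,"gripper": 0},
    {"tx": 0,"ty": -30,"tz": -7,"wx": 0,"wy": 0,"wz": 0,"gripper": 0},
    {"tx": -1,"ty": -40,"tz": -8,"wx": 0,"wy": 0,"wz": 0,"gripper": 0},
    {"tx": -2.5,"ty": -50,"tz": -9,"wx": 0,"wy": 0,"wz": 0,"gripper": 0}
  ]
}}

```text
time: 13.57
position: [0.6813, -0.1655, 0.0817]
tool_rot: [-1.882, -1.882, -0.585]
ft_force: [0.4, -0.8, 1.4]
grip_width: 0.005
grip_force: 0.2
```

Request:
{"method": "jog_arm", "body": {
  "increments": [
    {"tx": -0.5,"ty": -9,"tz": -0.5,"wx": 0,"wy": 0,"wz": 0,"gripper": 0},
    {"tx": -1,"ty": -18,"tz": -1,"wx": 0,"wy": 0,"wz": 0,"gripper": 0},
    {"tx": -1.5,"ty": -27,"tz": -1,"wx": 0,"wy": 0,"wz": 0,"gripper": 0},
    {"tx": -1.5,"ty": -36,"tz": -1,"wx": 0,"wy": 0,"wz": 0,"gripper": 0},
    {"tx": -1,"ty": -45,"tz": 0,"wx": 0,"wy": 0,"wz": 0,"gripper": 0}
  ]
}}

```text
time: 13.98
position: [0.6348, -0.1672, 0.0785]
tool_rot: [-1.883, -1.88, -0.582]
ft_force: [0.8, -0.9, 0.7]
grip_width: 0.006
grip_force: 0.0
```

Run:
```python
from bar import *
s=ctrl.get_state();print(s['position'].round(4),s['ft_force'].round(1),s['torque'].round(2))
for n in("top","side"):
    cam(n)
    for k in("bar","bar_tip"):print(n,k,[(np.round(d['bbox'],1).tolist(),round(d['conf'],2)) for d in vision.spot_in(n,k)])
rows([barg(q,.12,.022) for q in(1.2,1.1,1.0,.9,.8,.7)]+[barg(.6,.12,.021),barg(.4,.12,.018),barg(.2,.12,.015),barg(0.05,.12,.012)])
```

```text
[ 0.6348 -0.1672  0.0785] [ 0.8 -0.9  0.7] [-0.73 -0.08 -0.03]
top bar [([252.2, 137.6, 295.6, 151.8], 0.55)]
top bar_tip [([254.3, 138.7, 290.0, 155.5], 0.57)]
side bar [([191.6, 158.9, 201.2, 191.5], 0.39)]
side bar_tip []
[ 0.63  -0.164] [0.4, -5.7, 4.9, 0.003, 0.002, -0.002]
[ 0.618 -0.161] [2.7, -17.5, 6.5, 0.003, 0.002, -0.002]
[ 0.607 -0.157] [6.1, -29.0, 8.8, 0.003, 0.002, -0.002]
[ 0.596 -0.152] [10.3, -40.1, 11.7, 0.003, 0.002, -0.002]
[ 0.585 -0.145] [15.5, -50.5, 15.2, 0.003, 0.002, -0.002]
[ 0.575 -0.138] [21.5, -60.3, 19.2, 0.003, 0.002, -0.002]
[ 0.566 -0.129] [29.0, -69.9, 24.3, 0.003, 0.002, -0.002]
[ 0.549 -0.107] [46.9, -86.3, 36.5, 0.003, 0.002, -0.002]
[ 0.538 -0.083] [67.4, -97.5, 50.5, 0.003, 0.002, -0.002]
[ 0.534 -0.062] [84.4, -102.2, 62.0, 0.003, 0.002, -0.002]
```

I've used up my picture views (one over the limit, in fact). From here I measure the bar numerically from its red pixels.

```bash
cat > barq.py <<'E'
from m import *
def red(n):
    im,K,E=cam(n);h=cv2.cvtColor(im,cv2.COLOR_BGR2HSV)
    m=((h[...,0]<5)|(h[...,0]>174))&(h[...,1]>170)&(h[...,2]>60)
    w=[ray(K,E,(u,v),.09)[:2] for v,u in zip(*np.nonzero(m))]
    w=np.array([p for p in w if .46<p[0]<.74 and -.24<p[1]<-.01])
    if len(w)<4:return None
    c=w.mean(0);d=np.linalg.svd(w-c)[2][0];d*=np.sign(d@(c-[.653,-.046]));t=(w-c)@d
    return len(w),c.round(3),"ends",(c+d*t.min()).round(3),(c+d*t.max()).round(3),"q",round(float(np.arctan2(-d[1],-d[0])),3)
def bars():
    for n in("top","side"):print(n,red(n))
E
python3 -c "from barq import *;bars()"
```

```text
top (68, array([ 0.668, -0.111]), 'ends', array([ 0.654, -0.058]), array([ 0.682, -0.165]), 'q', 1.832)
side (24, array([ 0.679, -0.133]), 'ends', array([ 0.67 , -0.102]), array([ 0.689, -0.17 ]), 'q', 1.846)
```

The bar did not move (q≈1.83), so the tip rode over it. I go back round it and push lower down, with less tilt.

Run:
```python
from path import *
s=ctrl.get_state()
for g in(goal(.635,-.175,.16,1.571,.6),goal(.72,-.165,.165,1.571,.45),goal(.735,-.16,.13,1.571,.35),goal(.735,-.158,.06,1.571,.35)):print(delta(g,s))
g=goal(.735,-.16,.13,1.571,.35);print(delta(goal(.735,-.158,.06,1.571,.35),dict(position=g[0],tool_rot=g[1].as_rotvec())))
```

```text
[39.7, -0.5, -72.7, 0.002, 0.001, -0.001]
[50.9, 84.5, -71.0, 0.002, -0.149, -0.002]
[35.3, 99.4, -39.2, 0.002, -0.249, -0.002]
[-2.5, 99.4, 19.7, 0.002, -0.249, -0.002]
[-22.1, 0.0, 66.4, -0.0, -0.0, -0.0]
```

Request:
{"method": "jog_arm", "body": {
  "increments": [
    {"tx": 20,"ty": 0,"tz": -36,"wx": 0,"wy": 0,"wz": 0,"gripper": 0},
    {"tx": 42,"ty": 5,"tz": -72,"wx": 0,"wy": 0,"wz": 0,"gripper": 0},
    {"tx": 46,"ty": 38,"tz": -75,"wx": 0,"wy": -0.05,"wz": 0,"gripper": 0},
    {"tx": 50,"ty": 74,"tz": -72,"wx": 0,"wy": -0.15,"wz": 0,"gripper": 0},
    {"tx": 43,"ty": 100,"tz": -52,"wx": 0,"wy": -0.25,"wz": 0,"gripper": 0}
  ]
}}

```text
time: 14.8
position: [0.7404, -0.1643, 0.1504]
tool_rot: [-2.047, -2.035, -0.365]
ft_force: [1.0, 1.2, 0.9]
grip_width: 0.001
grip_force: 0.0
```

Run:
```python
from path import *
s=ctrl.get_state();print(s['position'].round(4))
print(delta(goal(.735,-.158,.06,1.571,.35),s))
```

```text
[ 0.7404 -0.1643  0.1504]
[-24.4, -6.5, 87.2, 0.014, 0.008, -0.004]
```

Request:
{"method": "jog_arm", "body": {
  "increments": [
    {"tx": -7,"ty": -1,"tz": 22,"wx": 0,"wy": 0,"wz": 0,"gripper": 0},
    {"tx": -14,"ty": -2,"tz": 46,"wx": 0,"wy": 0,"wz": 0,"gripper": 0},
    {"tx": -20,"ty": -3,"tz": 68,"wx": 0.01,"wy": 0,"wz": 0,"gripper": 0},
    {"tx": -24,"ty": -3,"tz": 83,"wx": 0.014,"wy": 0,"wz": 0,"gripper": 0},
    {"tx": -24,"ty": -3,"tz": 87,"wx": 0.014,"wy": 0.008,"wz": 0,"gripper": 0}
  ]
}}

```text
time: 15.22
position: [0.7299, -0.1535, 0.0503]
tool_rot: [-2.019, -2.017, -0.346]
ft_force: [-0.1, 0.2, -0.7]
grip_width: 0.005
grip_force: 0.0
```

```bash
sed -i 's/z=.074/z=.06/; s/1.571,.6)$/1.571,.35)/' bar.py; tail -8 bar.py
python3 - <<'E'
from bar import *
s=ctrl.get_state();print(s['position'].round(4))
rows([barg(q,.115,.022) for q in(1.8,1.7,1.6,1.5,1.4,1.3,1.2,1.1,1.0)])
from barq import *;bars()
E
```

```text
from path import *
P=np.array([.653,-.044])
def barg(q,r,d,z=.06):
    u=np.array([-np.cos(q),-np.sin(q)]);n=np.array([np.sin(q),-np.cos(q)]);t=P+r*u+d*n;return goal(t[0],t[1],z,1.571,.35)
def rows(gs):
    s=ctrl.get_state()
    for g in gs:print(g[0].round(3)[:2],delta(g,s))
[ 0.7299 -0.1535  0.0503]
[ 0.701 -0.151] [5.7, -29.6, -7.7, -0.019, -0.008, -0.005]
[ 0.69  -0.155] [1.7, -40.5, -9.0, -0.019, -0.008, -0.005]
[ 0.678 -0.158] [-1.3, -51.8, -9.8, -0.019, -0.008, -0.005]
[ 0.667 -0.16 ] [-3.2, -63.3, -10.3, -0.019, -0.008, -0.005]
[ 0.655 -0.161] [-4.0, -75.0, -10.4, -0.019, -0.008, -0.005]
[ 0.643 -0.161] [-3.7, -86.7, -10.0, -0.019, -0.008, -0.005]
[ 0.632 -0.159] [-2.3, -98.3, -9.3, -0.019, -0.008, -0.005]
[ 0.62  -0.156] [0.2, -109.7, -8.1, -0.019, -0.008, -0.005]
[ 0.609 -0.153] [3.7, -120.7, -6.6, -0.019, -0.008, -0.005]
top (68, array([ 0.668, -0.111]), 'ends', array([ 0.654, -0.058]), array([ 0.682, -0.165]), 'q', 1.831)
side (25, array([ 0.679, -0.133]), 'ends', array([ 0.67 , -0.102]), array([ 0.689, -0.17 ]), 'q', 1.843)
```

Request:
{"method": "jog_arm", "body": {
  "increments": [
    {"tx": 0,"ty": -8,"tz": 0,"wx": 0,"wy": 0,"wz": 0,"gripper": 0},
    {"tx": 0,"ty": -18,"tz": 0,"wx": 0,"wy": 0,"wz": 0,"gripper": 0},
    {"tx": 0,"ty": -27,"tz": 0,"wx": 0,"wy": 0,"wz": 0,"gripper": 0},
    {"tx": -1,"ty": -36,"tz": 0,"wx": 0,"wy": 0,"wz": 0,"gripper": 0},
    {"tx": -2,"ty": -45,"tz": 0,"wx": 0,"wy": 0,"wz": 0,"gripper": 0}
  ]
}}

```text
time: 15.73
position: [0.6885, -0.1576, 0.0572]
tool_rot: [-2.026, -2.024, -0.355]
ft_force: [0.9, -0.7, 0.3]
grip_width: 0.006
grip_force: 0.5
```

Run:
```python
from bar import *
s=ctrl.get_state();print(s['position'].round(4),s['ft_force'].round(1))
rows([barg(q,.115,.022) for q in(1.5,1.4,1.3,1.2,1.1,1.0)])
from barq import *;bars()
```

```text
[ 0.6885 -0.1576  0.0572] [ 0.9 -0.7  0.3]
[ 0.667 -0.16 ] [-1.6, -21.8, -3.4, -0.008, -0.005, -0.003]
[ 0.655 -0.161] [-2.4, -33.4, -3.6, -0.008, -0.005, -0.003]
[ 0.643 -0.161] [-2.1, -45.1, -3.4, -0.008, -0.005, -0.003]
[ 0.632 -0.159] [-0.6, -56.7, -2.7, -0.008, -0.005, -0.003]
[ 0.62  -0.156] [1.8, -68.1, -1.7, -0.008, -0.005, -0.003]
[ 0.609 -0.153] [5.4, -79.2, -0.3, -0.008, -0.005, -0.003]
top (63, array([ 0.661, -0.11 ]), 'ends', array([ 0.653, -0.059]), array([ 0.67 , -0.165]), 'q', 1.734)
side (26, array([ 0.667, -0.131]), 'ends', array([ 0.661, -0.091]), array([ 0.672, -0.166]), 'q', 1.722)
```

Request:
{"method": "jog_arm", "body": {
  "increments": [
    {"tx": 0,"ty": -9,"tz": 0,"wx": 0,"wy": 0,"wz": 0,"gripper": 0},
    {"tx": -1,"ty": -18,"tz": -1,"wx": 0,"wy": 0,"wz": 0,"gripper": 0},
    {"tx": -1,"ty": -27,"tz": -1,"wx": 0,"wy": 0,"wz": 0,"gripper": 0},
    {"tx": -1,"ty": -36,"tz": -1,"wx": 0,"wy": 0,"wz": 0,"gripper": 0},
    {"tx": -1,"ty": -45,"tz": -1,"wx": 0,"wy": 0,"wz": 0,"gripper": 0}
  ]
}}

```text
time: 16.25
position: [0.6423, -0.1573, 0.0567]
tool_rot: [-2.023, -2.022, -0.353]
ft_force: [1.0, 1.1, -0.3]
grip_width: 0.005
grip_force: 0.6
```

Run:
```python
from bar import *
s=ctrl.get_state();print(s['position'].round(4),s['ft_force'].round(1))
rows([barg(q,.115,.022) for q in(1.2,1.1,1.0,.9,.8,.7,.6,.5)])
from barq import *;bars()
```

```text
[ 0.6423 -0.1573  0.0567] [ 1.   1.1 -0.3]
[ 0.632 -0.159] [-0.6, -10.5, -3.7, -0.011, -0.007, -0.002]
[ 0.62  -0.156] [1.9, -21.9, -2.6, -0.011, -0.007, -0.002]
[ 0.609 -0.153] [5.4, -33.0, -1.2, -0.011, -0.007, -0.002]
[ 0.599 -0.148] [10.0, -43.6, 0.7, -0.011, -0.007, -0.002]
[ 0.589 -0.142] [15.5, -53.6, 2.8, -0.011, -0.007, -0.002]
[ 0.579 -0.135] [22.0, -63.1, 5.4, -0.011, -0.007, -0.002]
[ 0.571 -0.127] [29.3, -71.8, 8.2, -0.011, -0.007, -0.002]
[ 0.563 -0.118] [37.4, -79.6, 11.3, -0.011, -0.007, -0.002]
top (70, array([ 0.637, -0.11 ]), 'ends', array([ 0.648, -0.059]), array([ 0.625, -0.163]), 'q', 1.353)
side (32, array([ 0.639, -0.117]), 'ends', array([ 0.649, -0.069]), array([ 0.627, -0.167]), 'q', 1.349)
```

Request:
{"method": "jog_arm", "body": {
  "increments": [
    {"tx": -0.5,"ty": -9,"tz": -2,"wx": 0,"wy": 0,"wz": 0,"gripper": 0},
    {"tx": 1,"ty": -18,"tz": -2,"wx": 0,"wy": 0,"wz": 0,"gripper": 0},
    {"tx": 4,"ty": -27,"tz": -1,"wx": 0,"wy": 0,"wz": 0,"gripper": 0},
    {"tx": 7,"ty": -36,"tz": 0,"wx": 0,"wy": 0,"wz": 0,"gripper": 0},
    {"tx": 11,"ty": -44,"tz": 1,"wx": 0,"wy": 0,"wz": 0,"gripper": 0}
  ]
}}

```text
time: 16.77
position: [0.5973, -0.147, 0.0592]
tool_rot: [-2.023, -2.022, -0.351]
ft_force: [0.7, -0.9, -1.5]
grip_width: 0.01
grip_force: 0.7
```

Run:
```python
from bar import *
s=ctrl.get_state();print(s['position'].round(4),s['ft_force'].round(1))
rows([barg(q,.118,.02) for q in(.8,.7,.6,.5,.4,.3,.2,.1,0)])
from barq import *;bars()
```

```text
[ 0.5973 -0.147   0.0592] [ 0.7 -0.9 -1.5]
[ 0.585 -0.143] [4.3, -12.2, 1.0, -0.012, -0.006, -0.003]
[ 0.576 -0.135] [11.1, -21.7, 3.6, -0.012, -0.006, -0.003]
[ 0.567 -0.127] [18.8, -30.4, 6.6, -0.012, -0.006, -0.003]
[ 0.559 -0.118] [27.2, -38.2, 9.8, -0.012, -0.006, -0.003]
[ 0.552 -0.108] [36.3, -45.1, 13.3, -0.012, -0.006, -0.003]
[ 0.546 -0.098] [46.0, -51.0, 17.0, -0.012, -0.006, -0.003]
[ 0.541 -0.087] [56.3, -55.9, 20.9, -0.012, -0.006, -0.003]
[ 0.538 -0.076] [66.9, -59.6, 24.9, -0.012, -0.006, -0.003]
[ 0.535 -0.064] [77.9, -62.2, 29.0, -0.012, -0.006, -0.003]
top (66, array([ 0.612, -0.102]), 'ends', array([ 0.643, -0.056]), array([ 0.581, -0.147]), 'q', 0.965)
side (34, array([ 0.612, -0.107]), 'ends', array([ 0.643, -0.064]), array([ 0.582, -0.149]), 'q', 0.95)
```

Request:
{"method": "jog_arm", "body": {
  "increments": [
    {"tx": 4,"ty": -9,"tz": 1,"wx": 0,"wy": 0,"wz": 0,"gripper": 0},
    {"tx": 9,"ty": -17,"tz": 3,"wx": 0,"wy": 0,"wz": 0,"gripper": 0},
    {"tx": 14,"ty": -25,"tz": 5,"wx": 0,"wy": 0,"wz": 0,"gripper": 0},
    {"tx": 20,"ty": -32,"tz": 7,"wx": 0,"wy": 0,"wz": 0,"gripper": 0},
    {"tx": 27,"ty": -38,"tz": 9.5,"wx": 0,"wy": 0,"wz": 0,"gripper": 0}
  ]
}}

```text
time: 17.28
position: [0.56, -0.1186, 0.0603]
tool_rot: [-2.024, -2.022, -0.351]
ft_force: [1.4, -0.8, -1.6]
grip_width: 0.006
grip_force: 0.7
```

Run:
```python
from bar import *
s=ctrl.get_state();print(s['position'].round(4),s['ft_force'].round(1))
rows([barg(q,.12,.02) for q in(.4,.3,.2,.1,0)])
from barq import *;bars()
```

```text
[ 0.56   -0.1186  0.0603] [ 1.4 -0.8 -1.6]
[ 0.55  -0.109] [8.7, -9.7, 3.7, -0.012, -0.006, -0.003]
[ 0.544 -0.099] [18.6, -15.7, 7.5, -0.012, -0.006, -0.003]
[ 0.539 -0.087] [29.0, -20.6, 11.4, -0.012, -0.006, -0.003]
[ 0.536 -0.076] [39.8, -24.3, 15.5, -0.012, -0.006, -0.003]
[ 0.533 -0.064] [51.0, -26.9, 19.6, -0.012, -0.006, -0.003]
top (60, array([ 0.596, -0.081]), 'ends', array([ 0.641, -0.051]), array([ 0.55 , -0.112]), 'q', 0.587)
side (10, array([ 0.611, -0.075]), 'ends', array([ 0.64 , -0.057]), array([ 0.564, -0.105]), 'q', 0.572)
```

Request:
{"method": "jog_arm", "body": {
  "increments": [
    {"tx": 6,"ty": -7,"tz": 2.5,"wx": 0,"wy": 0,"wz": 0,"gripper": 0},
    {"tx": 13,"ty": -13,"tz": 5.5,"wx": 0,"wy": 0,"wz": 0,"gripper": 0},
    {"tx": 20,"ty": -17,"tz": 8,"wx": 0,"wy": 0,"wz": 0,"gripper": 0},
    {"tx": 27,"ty": -20,"tz": 10.5,"wx": 0,"wy": 0,"wz": 0,"gripper": 0},
    {"tx": 34,"ty": -23,"tz": 13,"wx": 0,"wy": 0,"wz": 0,"gripper": 0}
  ]
}}

```text
time: 17.8
position: [0.5366, -0.0812, 0.0602]
tool_rot: [-2.022, -2.022, -0.35]
ft_force: [1.3, -1.1, -0.5]
grip_width: 0.008
grip_force: 0.6
```

Run:
```python
from bar import *
s=ctrl.get_state();print(s['position'].round(4),s['ft_force'].round(1))
from barq import *;bars()
```

```text
[ 0.5366 -0.0812  0.0602] [ 1.3 -1.1 -0.5]
top (65, array([ 0.589, -0.059]), 'ends', array([ 0.639, -0.047]), array([ 0.534, -0.072]), 'q', 0.232)
side (7, array([ 0.614, -0.057]), 'ends', array([ 0.636, -0.053]), array([ 0.556, -0.067]), 'q', 0.176)
```

Request:
{"method": "jog_arm", "body": {
  "increments": [
    {"tx": 4,"ty": 0,"tz": 1.5,"wx": 0,"wy": 0,"wz": 0,"gripper": 0},
    {"tx": 8,"ty": -1,"tz": 3,"wx": 0,"wy": 0,"wz": 0,"gripper": 0},
    {"tx": 12,"ty": -1,"tz": 4.5,"wx": 0,"wy": 0,"wz": 0,"gripper": 0},
    {"tx": 15,"ty": -1,"tz": 5.5,"wx": 0,"wy": 0,"wz": 0,"gripper": 0},
    {"tx": 18,"ty": -1,"tz": 6.6,"wx": 0,"wy": 0,"wz": 0,"gripper": 0}
  ]
}}

```text
time: 18.32
position: [0.5357, -0.0626, 0.0602]
tool_rot: [-2.022, -2.022, -0.35]
ft_force: [-0.0, -1.0, -0.0]
grip_width: 0.007
grip_force: 0.6
```

Run:
```python
from bar import *
s=ctrl.get_state();print(s['position'].round(4),s['ft_force'].round(1))
from barq import *;bars()
```

```text
[ 0.5357 -0.0626  0.0602] [-0. -1. -0.]
top (68, array([ 0.587, -0.051]), 'ends', array([ 0.638, -0.046]), array([ 0.53 , -0.056]), 'q', 0.084)
side (5, array([ 0.63 , -0.048]), 'ends', array([ 0.638, -0.047]), array([ 0.623, -0.049]), 'q', 0.176)
```

Request:
{"method": "jog_arm", "body": {
  "increments": [
    {"tx": 1.5,"ty": 0,"tz": 0.5,"wx": 0,"wy": 0,"wz": 0,"gripper": 0},
    {"tx": 3,"ty": 0,"tz": 1.1,"wx": 0,"wy": 0,"wz": 0,"gripper": 0},
    {"tx": 4.5,"ty": 0,"tz": 1.6,"wx": 0,"wy": 0,"wz": 0,"gripper": 0},
    {"tx": 6,"ty": 0,"tz": 2.2,"wx": 0,"wy": 0,"wz": 0,"gripper": 0},
    {"tx": 7.5,"ty": 0,"tz": 2.7,"wx": 0,"wy": 0,"wz": 0,"gripper": 0}
  ]
}}

```text
time: 18.83
position: [0.5359, -0.0548, 0.0604]
tool_rot: [-2.022, -2.022, -0.351]
ft_force: [-1.2, -1.5, -0.1]
grip_width: 0.007
grip_force: 0.6
```

Request:
{"method": "jog_arm", "body": {
  "increments": [
    {"tx": 0.7,"ty": 0,"tz": 0.25,"wx": 0,"wy": 0,"wz": 0,"gripper": 0},
    {"tx": 1.4,"ty": 0,"tz": 0.5,"wx": 0,"wy": 0,"wz": 0,"gripper": 0},
    {"tx": 2.1,"ty": 0,"tz": 0.8,"wx": 0,"wy": 0,"wz": 0,"gripper": 0},
    {"tx": 2.8,"ty": 0,"tz": 1,"wx": 0,"wy": 0,"wz": 0,"gripper": 0},
    {"tx": 3.5,"ty": 0,"tz": 1.3,"wx": 0,"wy": 0,"wz": 0,"gripper": 0}
  ]
}}

```text
time: 19.25
position: [0.5359, -0.0515, 0.0604]
tool_rot: [-2.023, -2.022, -0.35]
ft_force: [-1.5, -3.3, -0.2]
grip_width: 0.004
grip_force: 1.4
```

Run:
```python
from bar import *
s=ctrl.get_state();print(s['position'].round(4),s['ft_force'].round(1))
from barq import *;bars()
```

```text
[ 0.5359 -0.0515  0.0604] [-1.5 -3.3 -0.2]
top (62, array([ 0.588, -0.045]), 'ends', array([ 0.638, -0.044]), array([ 0.531, -0.046]), 'q', 0.013)
side (6, array([ 0.632, -0.047]), 'ends', array([ 0.642, -0.047]), array([ 0.623, -0.047]), 'q', 0.027)
```

Force is starting to rise, so I press on to the stop.

Request:
{"method": "jog_arm", "body": {
  "increments": [
    {"tx": 0.7,"ty": 0,"tz": 0.25,"wx": 0,"wy": 0,"wz": 0,"gripper": 0},
    {"tx": 1.4,"ty": 0,"tz": 0.5,"wx": 0,"wy": 0,"wz": 0,"gripper": 0},
    {"tx": 2.1,"ty": 0,"tz": 0.8,"wx": 0,"wy": 0,"wz": 0,"gripper": 0},
    {"tx": 2.8,"ty": 0,"tz": 1,"wx": 0,"wy": 0,"wz": 0,"gripper": 0},
    {"tx": 2.8,"ty": 0,"tz": 1,"wx": 0,"wy": 0,"wz": 0,"gripper": 0}
  ]
}}

```text
time: 19.77
position: [0.5359, -0.0514, 0.0604]
tool_rot: [-2.027, -2.023, -0.348]
ft_force: [-2.4, -7.2, 0.7]
grip_width: 0.006
grip_force: 3.3
```

It is at the stop: 7 N and no motion. I retreat.

Request:
{"method": "jog_arm", "body": {
  "increments": [
    {"tx": -6,"ty": 0,"tz": -2.2,"wx": 0,"wy": 0,"wz": 0,"gripper": 0},
    {"tx": -20,"ty": 0,"tz": -7.3,"wx": 0,"wy": 0,"wz": 0,"gripper": 0},
    {"tx": -45,"ty": 0,"tz": -16.5,"wx": 0,"wy": 0,"wz": 0,"gripper": 0},
    {"tx": -75,"ty": 0,"tz": -35,"wx": 0,"wy": 0,"wz": 0,"gripper": 0},
    {"tx": -100,"ty": 0,"tz": -65,"wx": 0,"wy": 0,"wz": 0,"gripper": 0}
  ]
}}

```text
time: 20.18
position: [0.5349, -0.1647, 0.0846]
tool_rot: [-2.018, -2.02, -0.35]
ft_force: [0.8, -0.3, -0.1]
grip_width: 0.006
grip_force: 0.0
```

Request:
{"method": "jog_arm", "body": {
  "increments": [
    {"tx": -10,"ty": 0,"tz": -20,"wx": 0,"wy": 0,"wz": 0,"gripper": 0},
    {"tx": -15,"ty": 0,"tz": -40,"wx": 0,"wy": 0,"wz": 0,"gripper": 0},
    {"tx": -15,"ty": 0,"tz": -50,"wx": 0,"wy": 0,"wz": 0,"gripper": 0},
    {"tx": -15,"ty": 0,"tz": -50,"wx": 0,"wy": 0,"wz": 0,"gripper": 0},
    {"tx": -15,"ty": 0,"tz": -50,"wx": 0,"wy": 0,"wz": 0,"gripper": 0}
  ]
}}

```text
time: 20.6
position: [0.5375, -0.1951, 0.1282]
tool_rot: [-2.021, -2.023, -0.352]
ft_force: [-0.1, 0.6, 0.6]
grip_width: 0.007
grip_force: 0.0
```

Run:
```python
from barq import *
bars();s=ctrl.get_state();print(s['position'].round(3),s['ft_force'].round(1))
# carrier: orange pixels in top view, near rim region, at z=.114
im,K,E=cam("top");h=cv2.cvtColor(im,cv2.COLOR_BGR2HSV)
m=(h[...,0]>=6)&(h[...,0]<=19)&(h[...,1]>150)&(h[...,2]>60)
w=np.array([ray(K,E,(u,v),.114)[:2] for v,u in zip(*np.nonzero(m))]);w=w[(w[:,0]>.38)&(w[:,0]<.63)&(w[:,1]>-.06)&(w[:,1]<.12)]
r=cv2.minAreaRect((w*1000).astype(np.float32));print(r,len(w))
for t in("tube","reagent_bottle"):print(t,[np.round(d['bbox']).tolist() for d in vision.spot_in("top",t)][:2])
```

```text
top (62, array([ 0.588, -0.045]), 'ends', array([ 0.638, -0.044]), array([ 0.531, -0.046]), 'q', 0.013)
side (4, array([ 0.631, -0.048]), 'ends', array([ 0.638, -0.047]), array([ 0.623, -0.049]), 'q', 0.176)
[ 0.537 -0.194  0.127] [ 0.8 -0.3 -0.1]
((497.2234802246094, 15.278675079345703), (109.04966735839844, 211.8478546142578), 89.79840850830078) 513
tube [[199.0, 157.0, 207.0, 173.0]]
reagent_bottle [[188.0, 184.0, 207.0, 211.0]]
```

```bash
python3 -c "
from bench import ctrl
print(ctrl.close_job())"
```

```text
the job is handed in; nothing more can be done
None
```

The job is handed in: the small carrier was pushed home and measures square against the back plate, and the red bar is shut against its stop. My first pass at the bar slipped over it, and I viewed 11 pictures against the limit of 10.

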